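# Sort the packing tools into their trays, blades first

## Robot

A 6-joint arm with a two-finger parallel gripper is mounted at the origin on a cart in front of the work surface, level with it; the furniture and walls round the work are solid. World frame = base frame: x ahead of the robot, y to its left, z up, the work surface at z = 0. Lengths are in m, angles in rad, forces in N, time in s.
With the tool pointing down it reaches from about 0.275 to 1 m from the base axis. Payload 8.4 kg.
Tool frame: the origin (TCP) lies between the finger pads; the fingertips stand 17 mm ahead of it and the grasp point (between the pads) lies 2 mm behind it (env.tip_extent is the distance from the TCP to the fingertips, in m); z points along the fingers, y is the line along which they close (so a half turn about z gives the same grasp; the last joint's range is limited). The gripper opens to 85 mm and grips with 20 to 120 N. Pads are 22 mm wide; open, the fingers measure 114 mm over their backs; the gripper's body (76 mm by 85 mm) begins 54 mm behind the grasp point. The pads swing forward as they close: fully open they stand 13 mm farther back than shut.
Start: joints at [1.244, 0.353, 1.633, -0, 1.155, -0.002], TCP at [0.199, 0.592, 0.248] pointing down, gripper open.
Joint ranges: [-2.63, 2.63], [-0.92, 2.1], [0.06, 2.66], [-1.3, 4.44], [0, 2.69], [-3.02, 3.02]. Speed limits (rad/s): [2.22, 2.22, 2.79, 3.14, 3.14, 3.14].

## Interface

Orientations are given as a unit quaternion [w, x, y, z].
In Python, from bench import readout, imaging, workorder, env gives the robot as it stands.
- The arm moves only by the tool jog_arm, never from a script. Its argument "targets" is one flat list of numbers, 7 for each row, row after row: the turn, a rotation vector about the tool's x, y, z in rad, then the shift along the tool's x, y, z in m, then the opening in per cent of the stroke, from 0 (shut) to 100 (fully open). A call has 1 to 8 rows; each row is the pose to reach, as a shift and turn from the pose commanded when the call began, along the tool's axes at that moment; what a row does not reach only later rows make up. A row lasts 1/8 s, in which the tool goes at most 62.5 mm and 10.7 degrees, less where a joint would pass 70% of its speed; a pose out of reach is approached as far as the arm can. A call with a gripper value outside its range is refused whole. The fingers move at their own pace and stop on an object; "newtons" is the grip in N (left out, the last holds). Time passes only in rows, so rows that repeat a pose let the fingers close. It gives the time, the measured TCP pose, the force, the opening and the grip force at its end, in the units of the state.
- readout.get_obs(): the state, without advancing time (a new reading comes with each control period).
- imaging.snapshot(name): name is "side" or "top"; returns a dict with "color" (400x640x3 uint8, red, green, blue), "range_z" (400x640 float32, m along the optical axis (not along the pixel's ray), 0 where there is no reading), "fov_y" (degrees; the focal length in pixels is half the picture's height over the tangent of half this angle, whatever the lens; pixels are square), "cx", "cy" (the principal point, pixels), "k1" (the pictures are not rectified: a ray, as slopes to the right and down, at radius r is drawn at 1 + k1 r^2 times it, then the intrinsics apply), "xyz" and "attitude" of the camera in the world. Camera axes: x right, y up, looking along -z (the intrinsics and any distortion apply to the point x, -y, -z); pixel columns grow to the right and rows downward; lengths in m; the calibration is good to about 2 mm. A picture is of the moment at which its call begins.
- workorder.finish_job(): hands the job in; it is judged then, once.
Trained networks look in the newest picture that a camera, given by its name, has taken for a name from the list of things; names that differ only in an ending like _2 or _b are one class to them, and where a whole thing is asked for, a point or a joint stands for the part that bears it (a point fixed in the world has none). Each returns a list of dicts, best first, with "p" (0 to 1); they miss things now and then, are a little off and sometimes report something else, mostly with a low value. They report only what shows in the picture. A call takes as long as a camera call.
- imaging.look_for(camera, target): "extent" ([left, top, width, height] in pixels, round what is visible of it).
- imaging.tip_of(camera, target): "xy" ([column, row] in pixels: a listed point, or the origin of a listed thing).
The state is a dict: "clock": time; "q": joint angles; "joint_vel": joint speeds; "tau": joint torques, N m; "eef_pos": TCP position; "orientation": TCP orientation; "force": force on the tool from outside, world axes, zero at the start; "ft_torque": the same for the moment, N m; "opening": finger opening in m; "grip_force": force on a finger pad.
Only numpy, scipy, OpenCV 4.12 (cv2) and the standard library are available. Lean on these libraries where they do the work, as an engineer would, in place of code of your own. Each camera call takes 0.05 s, during which the arm holds its last target. There are 200 camera calls.

## Task

Clear the raised grey deck on the packing bench by sorting the cutters, pens and tags into the coloured trays: both box cutters into the red tray, both marker pens into the blue tray, the bundle of hang tags into the green tray. Put both cutters away first, before you move anything else. Set each thing down gently so that it lies flat on its tray's floor, not on top of another thing or up on a wall, let go of it, and leave the dark mug and the pink tape roll where they are.

Things in the scene. Friction and masses are not known exactly. Their poses are not given: they have to be found in the camera images.
- cutter_yellow: yellow snap-blade box cutter, small black slider on top, short bare blade at its -y end; 172 mm long along its y, 18 wide, body 12 high (20 with slider), 70 g. Origin: mid length, on its underside. The grippable body runs from y = -58 to +86 mm, balance point at about y = +14; grasp across the 18 mm. Starts flat on the deck, length roughly fore and aft.
- cutter_red: red snap-blade box cutter, small black slider on top, short bare blade at its -y end; 172 mm long along its y, 18 wide, body 12 high (20 with slider), 70 g. Origin: mid length, on its underside. The grippable body runs from y = -58 to +86 mm, balance point at about y = +14; grasp across the 18 mm. Starts flat on the deck, length roughly fore and aft.
- marker_blue: round marker pen with blue cap and end and a white barrel, 138 mm long along its own y, 17 to 18 mm in diameter, 18 g; can roll. Origin at mid length on its underside as it first lies (9 mm below its centre line). Starts lying on the deck, its length roughly fore and aft.
- marker_black: round marker pen with black cap and end and a white barrel, 138 mm long along its own y, 17 to 18 mm in diameter, 18 g; can roll. Origin at mid length on its underside as it first lies (9 mm below its centre line). Starts lying on the deck, its length roughly fore and aft.
- hang_tags: banded pile of off-white hang tags, 91 mm long along its own x, 56 mm wide along y (52 mm where it is gripped), 18 mm high, 60 g. Origin: centre of its underside, z up. Grasp across the width. Starts flat on the deck, its length roughly fore and aft. Just beyond the loose things, from x = 0.70 on, a shelf hangs 0.33 m above the bench: keep the wrist clear of it when swinging.
- tray_red: red open tray, fixed on the deck, outside 116 (x) x 205 (y) x 30 mm high, walls and floor 4 mm, so 108 x 197 mm inside with the inner floor 4 mm above the deck; no dividers. Origin: centre of its underside (deck top, 0.125 m above the bench); its long side runs along its own y, z up. For the box cutters; two fit side by side, lying along y.
- tray_blue: blue open tray, fixed on the deck, outside 116 (x) x 205 (y) x 30 mm high, walls and floor 4 mm, so 108 x 197 mm inside with the inner floor 4 mm above the deck; no dividers. Origin: centre of its underside (deck top, 0.125 m above the bench); its long side runs along its own y, z up. For the marker pens; two fit side by side, lying along y.
- tray_green: green open tray, fixed on the deck, outside 116 (x) x 205 (y) x 30 mm high, walls and floor 4 mm, so 108 x 197 mm inside with the inner floor 4 mm above the deck; no dividers. Origin: centre of its underside (deck top, 0.125 m above the bench); its long side runs along its own y, z up. For the hang tags.
- mug_dark: dark grey mug standing at the left, 88 mm across, 126 mm with its handle, 106 mm high; origin at the centre of its underside. To be left alone.
- tape_pink: roll of pink tape lying flat at the right, 100 mm across, 48 mm high; origin at the centre of its underside. To be left alone.

How it is judged:
By the outcome, as a careful person would: the job done as asked, in the order asked, and still so for the second after the job is handed in, with the robot touching nothing.
It also fails if it takes over 115 s, if anything falls off the work surface, if the arm or the gripper's body presses on something with over 40 N, if the wrist force passes 120 N, or if a joint passes its speed limit or range.

## Working session

There is one attempt and no reset: what is moved stays moved. The work goes in short steps, Python scripts to look and compute and a tool call to move; the robot and the scene stay as the last step left them, time stands still between calls to the robot, and variables do not carry over. Pictures are saved under pics/ and viewed, at most 14 in all, crops included, and the job is handed in when it is done.

Besides the shell and the picture viewer there is one more tool, called after "Request:" as name(argument=value, ...), one argument or row to a line, values as JSON. jog_arm: Moves the arm, as the interface text tells. Its arguments: {"type":"object","properties":{"targets":{"type":"array","items":{"type":"number"}},"newtons":{"type":"number"}},"required":["targets"]}

```bash
mkdir -p pics; ls; cat > h.py <<'E'
import numpy as np, cv2
from scipy.spatial.transform import Rotation as R
from bench import readout, imaging, workorder, env
def snap(n,save=None):
    s=imaging.snapshot(n)
    if save: cv2.imwrite('pics/'+save,s['color'][:,:,::-1])
    return s
def cloud(s):
    h,w=s['range_z'].shape; f=h/2/np.tan(np.radians(s['fov_y'])/2)
    K=np.array([[f,0,s['cx']],[0,f,s['cy']],[0,0,1.]])
    v,u=np.mgrid[:h,:w]
    p=cv2.undistortPoints(np.stack([u,v],-1).reshape(-1,1,2).astype(float),K,np.array([s['k1'],0,0,0.])).reshape(h,w,2)
    z=s['range_z']; P=np.stack([p[...,0]*z,-p[...,1]*z,-z],-1)
    q=s['attitude']; return P@R.from_quat([*q[1:],q[0]]).as_matrix().T+s['xyz']
E
python3 - <<'E'
from h import *
o=readout.get_obs(); print({k:np.round(v,3) for k,v in o.items()})
for c in('top','side'):
    s=snap(c,c+'0.png'); P=cloud(s); print(c,s['xyz'],s['attitude'],s['fov_y'],s['k1'])
    for n in 'cutter_yellow cutter_red marker_blue marker_black hang_tags tray_red tray_blue tray_green mug_dark tape_pink'.split():
        for d in imaging.look_for(c,n)[:2]:
            l,t,w,h=d['extent'];u,v=int(l+w/2),int(t+h/2); print(n,round(d['p'],2),np.round(d['extent']),np.round(P[v,u],3))
E
```

```text
pics
{'clock': np.float64(0.0), 'q': array([ 1.244,  0.354,  1.634,  0.   ,  1.155, -0.002]), 'joint_vel': array([-0.002,  0.001, -0.001,  0.   ,  0.001,  0.001]), 'tau': array([-2.0000e-03, -6.0526e+01, -3.4206e+01, -0.0000e+00,  1.0000e-02,
       -0.0000e+00]), 'eef_pos': array([0.199, 0.592, 0.248]), 'orientation': array([-0.   ,  0.162,  0.987, -0.001]), 'force': array([ 0.315,  0.27 , -0.343]), 'ft_torque': array([-0.041, -0.033, -0.005]), 'grip_force': np.float64(0.0), 'opening': np.float64(0.085)}
top [0.25995146 0.02378575 1.60981439] [-0.69648274 -0.06438813  0.06004155  0.71215235] 42.54806473294954 0.03735800409014617
cutter_yellow 0.61 [278. 154.  18.  53.] [0.595 0.134 0.134]
cutter_red 0.6 [412. 148.  18.  55.] [ 0.599 -0.258  0.131]
marker_blue 0.57 [375. 153.  14.  47.] [ 0.599 -0.143  0.131]
marker_black 0.59 [326. 156.   9.  45.] [0.595 0.008 0.137]
hang_tags 0.74 [234. 158.  26.  36.] [0.605 0.253 0.145]
tray_red 0.6 [217. 208.  71.  43.] [0.26  0.024 1.61 ]
tray_blue 0.8 [293. 207.  79.  46.] [0.442 0.005 0.131]
tray_blue 0.69 [279. 156.  19.  50.] [0.591 0.131 0
[... 383 characters left out ...]
low 0.68 [265. 212.  50.  11.] [0.592 0.131 0.139]
cutter_red 0.63 [296. 165.  32.   4.] [ 0.594 -0.292  0.127]
marker_blue 0.7 [286. 176.  36.   8.] [ 0.597 -0.131  0.14 ]
marker_black 0.63 [274. 195.  43.   9.] [0.599 0.008 0.135]
hang_tags 0.98 [255. 230.  35.  24.] [0.608 0.27  0.145]
hang_tags 0.66 [323. 184.  38.  35.] [ 0.444 -0.01   0.127]
tray_red 0.68 [305. 218.  50.  48.] [0.456 0.233 0.13 ]
tray_blue 0.64 [324. 184.  40.  36.] [0.44  0.005 0.132]
tray_green 0.86 [329. 154.  35.  30.] [ 0.452 -0.282  0.129]
tray_green 0.73 [286. 178.  32.   9.] [ 0.603 -0.124  0.134]
mug_dark 0.63 [288. 259.  42.  60.] [0.463 0.523 0.218]
tape_pink 0.81 [302. 142.  28.  19.] [ 0.589 -0.369  0.162]
```

```bash
python3 - <<'E'
import cv2
a=cv2.imread('pics/top0.png')[130:270,130:510]; cv2.imwrite('pics/t0c.png',cv2.resize(a,None,fx=2.1,fy=2.1,interpolation=3))
b=cv2.imread('pics/side0.png')[100:330,190:430]; cv2.imwrite('pics/s0c.png',cv2.resize(b,None,fx=2.6,fy=2.6,interpolation=3)[:598])
E
```

```text
(no output)
```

View pics/t0c.png

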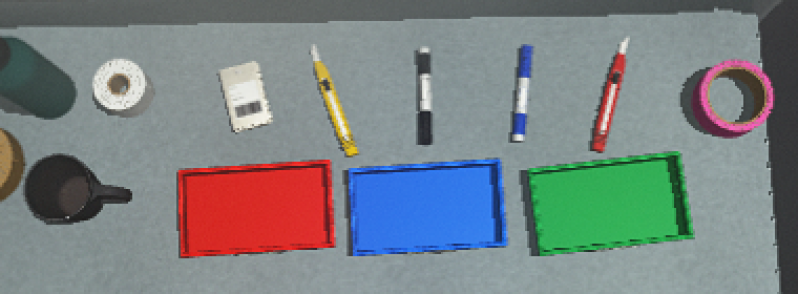

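View pics/s0c.png

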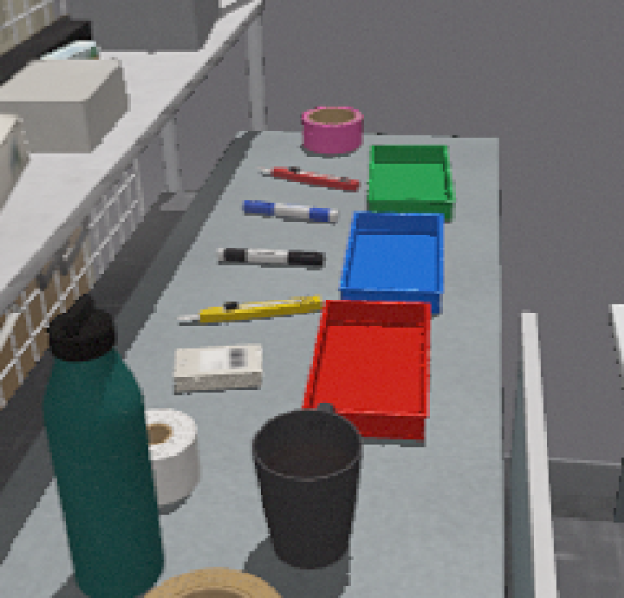

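The top picture shows, left to right, tags (245,95), yellow cutter (332,100), black marker (425,95), blue marker (522,92) and red cutter (610,95). Both blades point away from the robot. The red, blue and green trays sit in front of them, and the side view agrees. Next I'll measure poses.

```bash
cat >> h.py <<'E'
def thing(s,P,ext,zmin=.130,zmax=.165,pad=4):
    l,t,w,h=[int(round(x)) for x in ext]
    Q=P[max(t-pad,0):t+h+pad,l-pad:l+w+pad].reshape(-1,3); Q=Q[(Q[:,2]>zmin)&(Q[:,2]<zmax)]
    (c,sz,a)=cv2.minAreaRect(Q[:,:2].astype(np.float32))
    d=Q[:,:2]-Q[:,:2].mean(0); e=np.linalg.eigh(d.T@d)[1][:,1]; e*=np.sign(e[0])
    pr=d@e; m=Q[:,:2].mean(0)
    return dict(c=np.round(c,4),sz=np.round(sz,3),a=round(a,1),mean=np.round(m,4),yaw=round(np.degrees(np.arctan2(e[1],e[0])),1),ext=np.round((pr.min(),pr.max()),3),z=np.round(np.percentile(Q[:,2],[50,95]),3),n=len(Q))
E
python3 - <<'E'
from h import *
s=snap('top'); P=cloud(s)
E={'yellow':[278,154,18,53],'red':[412,148,18,55],'mblue':[375,153,14,47],'mblack':[326,156,9,45],'tags':[234,158,26,36]}
print('deck',np.median(P[255:265,250:400,2]))
for k,v in E.items(): print(k,thing(s,P,v))
hsv=cv2.cvtColor(s['color'],cv2.COLOR_RGB2HSV)
for k,lo,hi,e in(('red',0,8,[210,205,80,50]),('blue',105,120,[290,203,85,52]),('green',50,80,[378,198,88,58])):
    l,t,w,h=e; m=np.zeros(hsv.shape[:2],bool); m[t:t+h,l:l+w]=1
    m&=(hsv[...,0]>=lo)&(hsv[...,0]<=hi)&(hsv[...,1]>130)
    Q=P[m]; 
    for nm,sel in(('rim',(Q[:,2]>.146)&(Q[:,2]<.165)),('floor',(Q[:,2]<.135)&(Q[:,2]>.12))):
        q=Q[sel]; c,sz,a=cv2.minAreaRect(q[:,:2].astype(np.float32)); print(k,nm,np.round(c,4),np.round(sz,3),round(a,1),len(q),np.round(np.median(q[:,2]),4))
E
```

```text
deck 0.12428585014863558
yellow {'c': array([0.5917, 0.1357]), 'sz': array([0.074, 0.186]), 'a': 89.8, 'mean': array([0.5792, 0.133 ]), 'yaw': np.float64(6.6), 'ext': array([-0.084,  0.107]), 'z': array([0.137, 0.155]), 'n': 385}
red {'c': array([ 0.5948, -0.2585]), 'sz': array([0.073, 0.188]), 'a': 86.4, 'mean': array([ 0.5841, -0.2562]), 'yaw': np.float64(-9.9), 'ext': array([-0.084,  0.108]), 'z': array([0.137, 0.152]), 'n': 408}
mblue {'c': array([ 0.5989, -0.1443]), 'sz': array([0.062, 0.163]), 'a': 87.4, 'mean': array([ 0.6031, -0.135 ]), 'yaw': np.float64(-7.8), 'ext': array([-0.085,  0.08 ]), 'z': array([0.139, 0.145]), 'n': 299}
mblack {'c': array([0.5984, 0.0074]), 'sz': array([0.047, 0.154]), 'a': 88.5, 'mean': array([0.6009, 0.0035]), 'yaw': np.float64(-1.0), 'ext': array([-0.08 ,  0.074]), 'z': array([0.139, 0.145]), 'n': 283}
tags {'c': array([0.616 , 0.2557]), 'sz': array([0.118, 0.097]), 'a': 2.3, 'mean': array([0.6068, 0.2535]), 'yaw': np.float64(13.7), 'ext': array([-0.046,  0.069]), 'z': array([0.142, 0.148]), 'n': 577}
red rim [0.4485 0.2364] [0.121 0.209] 2.9 460 0.1538
red floor [0.4474 0.2362] [0.113 0.205] 2.9 2356 0.1282
blue rim [0.4447 0.0034] [0.121 0.209] 2.7 496 0.1536
blue floor [ 0.4482 -0.0011] [0.123 0.207] 2.5 2426 0.1282
green rim [ 0.4444 -0.2456] [0.12  0.211] 5.3 473 0.1539
green floor [ 0.443  -0.2484] [0.113 0.198] 5.3 2449 0.1283
```

```bash
cat >> h.py <<'E'
def onplane(s,uv,z):
    f=200/np.tan(np.radians(s['fov_y'])/2); K=np.array([[f,0,s['cx']],[0,f,s['cy']],[0,0,1.]])
    p=cv2.undistortPoints(np.asarray(uv,float).reshape(-1,1,2),K,np.array([s['k1'],0,0,0.])).reshape(-1,2)
    q=s['attitude']; d=np.c_[p[:,0],-p[:,1],-np.ones(len(p))]@R.from_quat([*q[1:],q[0]]).as_matrix().T
    o=np.asarray(s['xyz']); return (o+d*((z-o[2])/d[:,2])[:,None])[:,:2]
def axis(s,mask,z):
    "mask: boolean picture; returns centre of the rectangle, length, width, yaw of the long axis (deg)"
    n,L,st,_=cv2.connectedComponentsWithStats(mask.astype(np.uint8)); v,u=np.nonzero(L==1+st[1:,4].argmax())
    X=onplane(s,np.c_[u,v],z); m=X.mean(0); e=np.linalg.eigh(np.cov((X-m).T))[1][:,1]; e*=np.sign(e[0]); n=np.array([-e[1],e[0]])
    a,b=(X-m)@e,(X-m)@n; c=m+e*(a.min()+a.max())/2+n*(b.min()+b.max())/2
    return np.round(m,4),np.round(c,4),round(np.ptp(a),3),round(np.ptp(b),3),round(np.degrees(np.arctan2(e[1],e[0])),1),len(v)
def objmask(s,ext,dthr=30,pad=3):
    l,t,w,h=ext; l-=pad;t-=pad;w+=2*pad;h+=2*pad
    c=cv2.cvtColor(s['color'],cv2.COLOR_RGB2LAB).astype(float)[t:t+h,l:l+w]
    bg=np.median(np.r_[c[:,0],c[:,-1],c[0],c[-1]],0); d=c-bg
    m=np.zeros(s['color'].shape[:2],bool); m[t:t+h,l:l+w]=np.linalg.norm(d,axis=2)>dthr; return m
E
python3 - <<'E'
from h import *
s=snap('top')
E={'yellow':([278,154,18,53],.136),'red':([412,148,18,55],.136),'mblue':([375,153,14,47],.134),'mblack':([326,156,9,45],.134),'tags':([234,158,26,36],.143)}
im=s['color'].copy()
for k,(e,z) in E.items():
    m=objmask(s,e,28); print(k,*axis(s,m,z)); im[m]=(255,0,255)
cv2.imwrite('pics/m.png',cv2.resize(im[140:215,225:440,::-1],None,fx=3.6,fy=3.6,interpolation=0))
E
```

```text
yellow [0.5908 0.1305] [0.5993 0.1336] 0.169 0.023 18.7 351
red [ 0.5906 -0.2536] [ 0.5998 -0.256 ] 0.17 0.026 -17.7 419
mblue [ 0.6044 -0.1327] [ 0.6044 -0.1329] 0.141 0.023 -7.9 320
mblack [0.6005 0.0041] [0.6033 0.0038] 0.136 0.022 0.0 319
tags [0.607  0.2531] [0.6058 0.2529] 0.094 0.06 13.0 563
```

View pics/m.png

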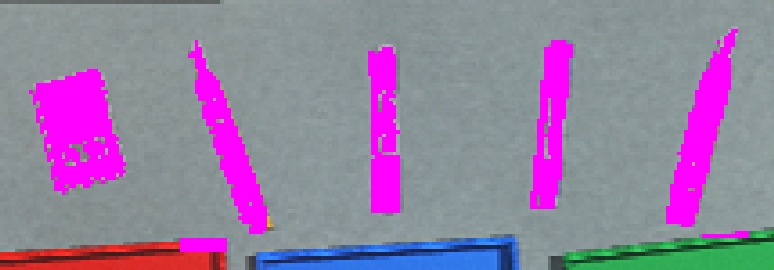

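```bash
cat >> h.py <<'E'
def plan(wps):
    "wps: (x,y,z,yaw of tool y deg,open %,rows) -> rows in the tool axes of now"
    o=readout.get_obs(); q=o['orientation']; T=R.from_quat([*q[1:],q[0]]); p=o['eef_pos']
    print('t %.1f'%o['clock'],'pos',np.round(p,4),'yaw',np.round(np.degrees(np.arctan2(*T.as_matrix()[[1,0],1])),1),'F',np.round(o['force'],1),'open',np.round(o['opening'],4),'grip',round(float(o['grip_force']),1))
    for x,y,z,a,g,n in wps:
        a=np.radians(a); G=R.from_matrix(np.array([[-np.sin(a),np.cos(a),0],[np.cos(a),np.sin(a),0],[0,0,-1]]).T@np.diag([1,1,1]) if 0 else np.c_[[-np.sin(a),np.cos(a),0],[np.cos(a),np.sin(a),0],[0,0,-1]])
        r=(T.inv()*G).as_rotvec(); d=T.inv().apply(np.array([x,y,z])-p)
        print(n,'x',','.join('%g'%v for v in [*(np.round(r,3)+0.),*(np.round(d,4)+0.),g]))
E
sed -i 's/np.array(\[\[-np.sin(a),np.cos(a),0\].*if 0 else //' h.py
python3 -c "
from h import *
plan([(.25,.54,.30,71,50,2),(.585,.129,.24,108.7,50,6),(.585,.129,.146,108.7,50,3)])"
```

```text
t 1.2 pos [0.1995 0.5923 0.2483] yaw 71.4 F [-0.3 -0.5 -0.4] open 0.0853 grip 0.0
2 x 0,0,0.007,-0.0646,-0.0335,-0.0517,50
6 x 0,0,-0.651,-0.5132,-0.3161,0.0083,50
3 x 0,0,-0.651,-0.5132,-0.316,0.1023,50
```

Request:
jog_arm(
  targets=[0, 0, 0, -0.065, -0.034, -0.05, 50, 0, 0, 0, -0.065, -0.034, -0.05, 50, 0, 0, -0.65, -0.513, -0.316, 0.008, 50, 0, 0, -0.65, -0.513, -0.316, 0.008, 50, 0, 0, -0.65, -0.513, -0.316, 0.008, 50, 0, 0, -0.65, -0.513, -0.316, 0.008, 50, 0, 0, -0.65, -0.513, -0.316, 0.008, 50, 0, 0, -0.65, -0.513, -0.316, 0.008, 50],
  newtons=30,
)

```text
clock: 2.2
eef_pos: [0.4802, 0.2577, 0.2586]
orientation: [0.0, -0.162, 0.987, 0.0]
force: [0.1, 0.3, 0.3]
opening: 0.0427
grip_force: 0.0
```

```bash
python3 -c "
from h import *
plan([(.585,.129,.24,108.7,50,2),(.585,.129,.165,108.7,50,3),(.585,.129,.145,108.7,50,3)])"
```

```text
t 2.2 pos [0.4802 0.2577 0.2586] yaw 108.6 F [0.1 0.3 0.3] open 0.0427 grip 0.0
2 x 0,0.001,-0.001,-0.0583,-0.1554,0.0186,50
3 x 0,0.001,-0.001,-0.0582,-0.1555,0.0936,50
3 x 0,0.001,-0.001,-0.0582,-0.1555,0.1136,50
```

Request:
jog_arm(
  targets=[0, 0, 0, -0.058, -0.155, 0.019, 50, 0, 0, 0, -0.058, -0.155, 0.019, 50, 0, 0, 0, -0.058, -0.155, 0.019, 50, 0, 0, 0, -0.058, -0.155, 0.04, 50, 0, 0, 0, -0.058, -0.155, 0.065, 50, 0, 0, 0, -0.058, -0.155, 0.065, 50, 0, 0, 0, -0.058, -0.155, 0.065, 50],
)

```text
clock: 3.08
eef_pos: [0.5839, 0.1311, 0.1944]
orientation: [0.0, -0.162, 0.987, 0.0]
force: [0.1, -0.5, -0.4]
opening: 0.0424
grip_force: 0.0
```

```bash
python3 -c "
from h import *
s=snap('side','a1.png'); a=s['color'][150:260,230:370,::-1]; cv2.imwrite('pics/a1c.png',cv2.resize(a,None,fx=5,fy=5,interpolation=3))
plan([(.585,.129,.145,108.7,50,4)])"
```

```text
t 3.1 pos [0.5841 0.1312 0.1948] yaw 108.6 F [0.3 0.4 0.2] open 0.0422 grip 0.0
4 x 0,0.002,-0.001,0,-0.0024,0.0498,50
```

View pics/a1c.png

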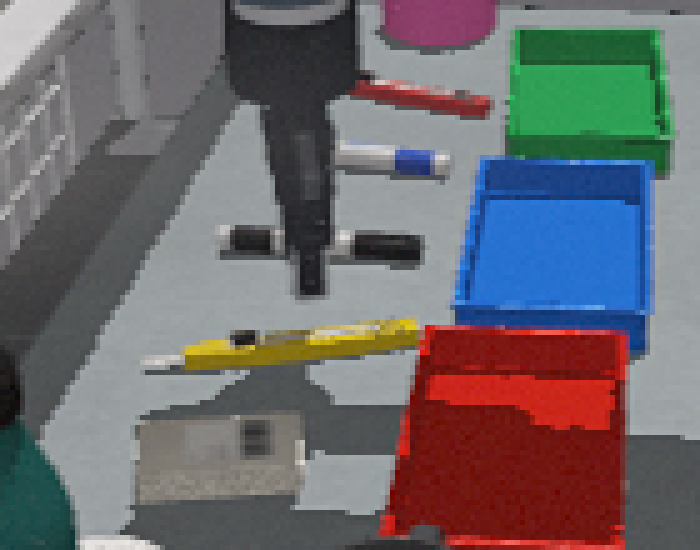

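The fingers, with tips at (310,295), hang above the middle of the yellow cutter's body. I'll descend and grip.

Request:
jog_arm(
  targets=[0, 0, 0, 0, -0.001, 0.025, 50, 0, 0, 0, 0, -0.001, 0.04, 50, 0, 0, 0, 0, -0.001, 0.049, 50, 0, 0, 0, 0, -0.001, 0.049, 50, 0, 0, 0, 0, -0.001, 0.049, 0, 0, 0, 0, 0, -0.001, 0.049, 0, 0, 0, 0, 0, -0.001, 0.049, 0, 0, 0, 0, 0, -0.001, 0.049, 0],
  newtons=30,
)

```text
clock: 4.12
eef_pos: [0.5844, 0.1301, 0.1454]
orientation: [0.001, -0.162, 0.987, 0.0]
force: [-0.0, -0.6, 6.1]
opening: 0.0175
grip_force: 30.8
```

```bash
python3 -c "
from h import *
plan([(.585,.129,.205,108.7,0,3),(.47,.2515,.205,2.9,0,10),(.47,.2515,.149,2.9,0,4)])"
```

```text
t 4.1 pos [0.5844 0.1301 0.1454] yaw 108.6 F [-0.  -0.6  6.1] open 0.0175 grip 30.8
3 x 0,0.001,-0.001,-0.0003,-0.0012,-0.0596,0
10 x 0.001,0.001,1.845,0.0695,0.1516,-0.0597,0
4 x 0.001,0.001,1.845,0.0696,0.1516,-0.0037,0
```

Request:
jog_arm(
  targets=[0, 0, 0, 0, 0, -0.03, 0, 0, 0, 0, 0, 0, -0.06, 0, 0, 0, 0, 0, 0, -0.062, 0, 0, 0, 0.185, 0.007, 0.015, -0.062, 0, 0, 0, 0.37, 0.014, 0.03, -0.062, 0, 0, 0, 0.555, 0.021, 0.045, -0.062, 0, 0, 0, 0.74, 0.028, 0.06, -0.062, 0, 0, 0, 0.925, 0.035, 0.075, -0.062, 0],
)

```text
clock: 5.12
eef_pos: [0.5256, 0.1899, 0.2052]
orientation: [-0.001, 0.298, 0.954, -0.001]
force: [-0.1, 0.3, -1.0]
opening: 0.0174
grip_force: 30.1
```

```bash
python3 -c "
from h import *
plan([(.47,.2515,.205,2.9,0,10)])"
```

```text
t 5.1 pos [0.5256 0.1899 0.2052] yaw 55.3 F [-0.1  0.3 -1. ] open 0.0174 grip 30.1
10 x -0.002,0,0.914,0.0808,0.019,0.0003,0
```

Request:
jog_arm(
  targets=[0, 0, 0.18, 0.016, 0.004, 0, 0, 0, 0, 0.36, 0.032, 0.008, 0, 0, 0, 0, 0.54, 0.048, 0.012, 0, 0, 0, 0, 0.72, 0.064, 0.015, 0, 0, 0, 0, 0.9, 0.079, 0.019, 0, 0, 0, 0, 0.914, 0.081, 0.019, 0, 0, 0, 0, 0.914, 0.081, 0.019, 0, 0, 0, 0, 0.914, 0.081, 0.019, 0, 0],
)

```text
clock: 6.12
eef_pos: [0.4708, 0.2508, 0.2064]
orientation: [0.0, 0.686, 0.728, -0.0]
force: [0.3, 0.9, 0.2]
opening: 0.0175
grip_force: 30.1
```

```bash
python3 -c "
from h import *
s=snap('top','b1.png'); snap('side','b1s.png')
a=cv2.imread('pics/b1.png')[150:265,200:360]; b=cv2.imread('pics/b1s.png')[150:265,230:390]
cv2.imwrite('pics/b1c.png',cv2.resize(np.vstack([a,b]),None,fx=2.6,fy=2.6,interpolation=3)[:598])
plan([(.47,.2515,.150,2.9,0,10)])"
```

```text
t 6.2 pos [0.4709 0.2509 0.2066] yaw 3.3 F [ 0.   0.3 -0.7] open 0.0176 grip 30.1
10 x 0,0,0.007,0.0007,-0.0008,0.0566,0
```

View pics/b1c.png

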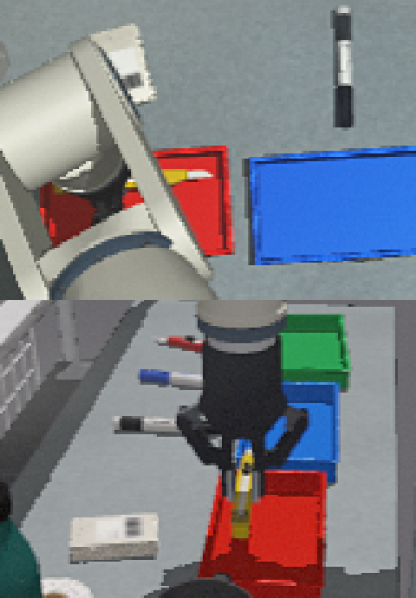

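The cutter is held along the tray, with its blade tip at (212,175) in the top half of the picture, inside the red wall. I'll lower it gently.

Request:
jog_arm(
  targets=[0, 0, 0.007, 0, -0.001, 0.02, 0, 0, 0, 0.007, 0, -0.001, 0.04, 0, 0, 0, 0.007, 0, -0.001, 0.05, 0, 0, 0, 0.007, 0, -0.001, 0.053, 0, 0, 0, 0.007, 0, -0.001, 0.055, 0, 0, 0, 0.007, 0, -0.001, 0.056, 0, 0, 0, 0.007, 0, -0.001, 0.057, 0, 0, 0, 0.007, 0, -0.001, 0.057, 0],
)

```text
clock: 7.22
eef_pos: [0.4696, 0.2512, 0.1498]
orientation: [0.0, 0.689, 0.725, 0.0]
force: [-0.4, -0.6, -0.8]
opening: 0.0174
grip_force: 30.1
```

```bash
python3 -c "
from h import *
plan([(.47,.2515,.210,2.9,30,10),(.586,-.252,.21,72.3,50,1)])"
```

```text
t 7.2 pos [0.4696 0.2512 0.1498] yaw 2.9 F [-0.4 -0.6 -0.8] open 0.0174 grip 30.1
10 x 0,0,-0.001,0.0003,0.0004,-0.0602,30
1 x 0,0,-1.212,-0.5084,0.0911,-0.0602,50
```

Request:
jog_arm(
  targets=[0, 0, 0, 0, 0, 0.001, 0, 0, 0, 0, 0, 0, 0.0015, 0, 0, 0, 0, 0, 0, 0.0015, 0],
)

```text
clock: 7.6
eef_pos: [0.4697, 0.2513, 0.1494]
orientation: [0.0, 0.689, 0.725, 0.0]
force: [-4.3, -1.9, 13.7]
opening: 0.0174
grip_force: 31.6
```

Request:
jog_arm(
  targets=[0, 0, 0, 0, 0, 0, 28, 0, 0, 0, 0, 0, 0, 28, 0, 0, 0, 0, 0, 0, 28, 0, 0, 0, 0, 0, -0.015, 28, 0, 0, 0, 0, 0, -0.04, 28, 0, 0, 0, 0, 0, -0.08, 28, 0, 0, 0, 0, 0, -0.08, 28],
)

```text
clock: 8.48
eef_pos: [0.4714, 0.2521, 0.2321]
orientation: [0.001, 0.689, 0.725, 0.003]
force: [0.7, -0.6, -0.6]
opening: 0.024
grip_force: 0.0
```

```bash
python3 -c "
from h import *
plan([(.586,-.252,.23,72.3,50,8),(.586,-.252,.185,72.3,50,8)])"
```

```text
t 8.5 pos [0.4714 0.2521 0.2321] yaw 2.9 F [ 0.7 -0.6 -0.6] open 0.024 grip 0.0
8 x 0.007,0.001,-1.212,-0.5092,0.0892,0.0013,50
8 x 0.007,0.001,-1.212,-0.5094,0.089,0.0462,50
```

Request:
jog_arm(
  targets=[0, 0, -0.15, -0.06, 0.011, 0, 50, 0, 0, -0.3, -0.12, 0.022, 0, 50, 0, 0, -0.48, -0.18, 0.033, 0, 50, 0, 0, -0.66, -0.24, 0.044, 0, 50, 0, 0, -0.84, -0.3, 0.055, 0, 50, 0, 0, -1.02, -0.36, 0.066, 0, 50, 0, 0, -1.2, -0.42, 0.075, 0, 50, 0, 0, -1.21, -0.47, 0.083, 0, 50],
)

```text
clock: 9.48
eef_pos: [0.5747, -0.2101, 0.2281]
orientation: [-0.0, 0.153, 0.988, 0.0]
force: [1.2, -0.3, -0.0]
opening: 0.0426
grip_force: 0.0
```

```bash
python3 -c "
from h import *
s=snap('top','b2.png'); m=objmask(s,[218,205,74,50],0)
cv2.imwrite('pics/b2c.png',cv2.resize(cv2.imread('pics/b2.png')[150:265,200:360],None,fx=4,fy=4,interpolation=3))
plan([(.586,-.252,.21,72.3,50,8),(.586,-.252,.185,72.3,50,8)])"
```

```text
t 9.5 pos [ 0.5761 -0.2171  0.2283] yaw 72.4 F [ 0.6 -5.8  1.1] open 0.0427 grip 0.0
8 x -0.003,0.003,0.001,-0.0199,-0.0302,0.0185,50
8 x -0.003,0.003,0.001,-0.0198,-0.0301,0.0435,50
```

View pics/b2c.png

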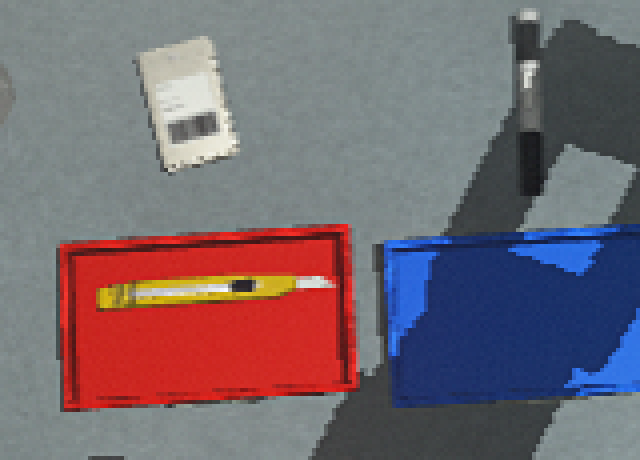

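The yellow cutter lies flat in the red tray, spanning (97..335, 293) with about 6 mm of clearance at the blade end. I'll put the red one 5 mm further left.

Request:
jog_arm(
  targets=[0, 0, 0, -0.01, -0.017, 0, 50, 0, 0, 0, -0.019, -0.034, 0, 50, 0, 0, 0, -0.019, -0.034, 0.018, 50, 0, 0, 0, -0.019, -0.034, 0.04, 50, 0, 0, 0, -0.019, -0.034, 0.044, 50, 0, 0, 0, -0.019, -0.034, 0.044, 50, 0, 0, 0, -0.019, -0.034, 0.044, 50, 0, 0, 0, -0.019, -0.034, 0.044, 50],
)

```text
clock: 10.52
eef_pos: [0.5828, -0.2465, 0.1849]
orientation: [0.001, 0.155, 0.988, -0.0]
force: [0.5, 0.5, 1.0]
opening: 0.0428
grip_force: 0.0
```

```bash
python3 -c "
from h import *
plan([(.586,-.252,.146,72.3,50,4)])"
```

```text
t 10.5 pos [ 0.5828 -0.2465  0.1849] yaw 72.2 F [0.5 0.5 1. ] open 0.0428 grip 0.0
4 x 0,0.001,-0.002,-0.0046,-0.0042,0.0389,50
```

Request:
jog_arm(
  targets=[0, 0, 0, -0.005, -0.004, 0.01, 50, 0, 0, 0, -0.005, -0.004, 0.025, 50, 0, 0, 0, -0.005, -0.004, 0.038, 50, 0, 0, 0, -0.005, -0.004, 0.038, 50, 0, 0, 0, -0.005, -0.004, 0.038, 0, 0, 0, 0, -0.005, -0.004, 0.038, 0, 0, 0, 0, -0.005, -0.004, 0.038, 0, 0, 0, 0, -0.005, -0.004, 0.038, 0],
)

```text
clock: 11.52
eef_pos: [0.5862, -0.2519, 0.1466]
orientation: [0.0, 0.155, 0.988, -0.0]
force: [-0.5, -0.2, 1.5]
opening: 0.0173
grip_force: 30.9
```

```bash
python3 -c "
from h import *
plan([(.586,-.252,.21,72.3,0,3),(.425,.254,.21,2.9,0,10)])"
```

```text
t 11.5 pos [ 0.5862 -0.2519  0.1466] yaw 72.2 F [-0.5 -0.2  1.5] open 0.0173 grip 30.9
3 x 0,0.001,-0.002,0.0001,-0.0002,-0.0634,0
10 x 0,0.001,1.209,0.3081,0.4324,-0.0636,0
```

Request:
jog_arm(
  targets=[0, 0, 0, 0, 0, -0.03, 0, 0, 0, 0, 0, 0, -0.064, 0, 0, 0, 0.12, 0.031, 0.043, -0.066, 0, 0, 0, 0.24, 0.062, 0.086, -0.066, 0, 0, 0, 0.36, 0.093, 0.13, -0.066, 0, 0, 0, 0.48, 0.123, 0.173, -0.066, 0, 0, 0, 0.6, 0.154, 0.216, -0.066, 0, 0, 0, 0.72, 0.185, 0.259, -0.066, 0],
)

```text
clock: 12.52
eef_pos: [0.4884, 0.0528, 0.2124]
orientation: [0.0, 0.495, 0.869, 0.0]
force: [1.2, 0.1, -0.6]
opening: 0.0172
grip_force: 30.7
```

```bash
python3 -c "
from h import *
plan([(.425,.254,.21,2.9,0,10)])"
```

```text
t 12.5 pos [0.4884 0.0528 0.2124] yaw 30.7 F [ 1.2  0.1 -0.6] open 0.0172 grip 30.7
10 x 0.001,0,0.485,0.2054,0.0482,0.0024,0
```

Request:
jog_arm(
  targets=[0, 0, 0.12, 0.05, 0.012, 0, 0, 0, 0, 0.24, 0.1, 0.024, 0, 0, 0, 0, 0.36, 0.15, 0.036, 0, 0, 0, 0, 0.48, 0.19, 0.046, 0, 0, 0, 0, 0.485, 0.2, 0.048, 0, 0, 0, 0, 0.485, 0.2, 0.048, 0, 0, 0, 0, 0.485, 0.2, 0.048, 0, 0, 0, 0, 0.485, 0.2, 0.048, 0, 0],
)

```text
clock: 13.52
eef_pos: [0.4278, 0.2465, 0.2122]
orientation: [0.0, 0.688, 0.726, -0.0]
force: [0.4, 0.6, -0.4]
opening: 0.0175
grip_force: 30.7
```

```bash
python3 -c "
from h import *
plan([(.425,.254,.150,2.9,0,10)])"
```

```text
t 13.5 pos [0.4278 0.2465 0.2122] yaw 3.1 F [ 0.4  0.6 -0.4] open 0.0175 grip 30.7
10 x 0,0,0.003,0.0076,-0.0024,0.0622,0
```

Request:
jog_arm(
  targets=[0, 0, 0.003, 0.0075, -0.0025, 0.01, 0, 0, 0, 0.003, 0.0075, -0.0025, 0.025, 0, 0, 0, 0.003, 0.0075, -0.0025, 0.042, 0, 0, 0, 0.003, 0.0075, -0.0025, 0.054, 0, 0, 0, 0.003, 0.0075, -0.0025, 0.058, 0, 0, 0, 0.003, 0.0075, -0.0025, 0.06, 0, 0, 0, 0.003, 0.0075, -0.0025, 0.0615, 0, 0, 0, 0.003, 0.0075, -0.0025, 0.0615, 0],
)

```text
clock: 14.52
eef_pos: [0.4247, 0.255, 0.1509]
orientation: [0.0, 0.689, 0.725, 0.0]
force: [0.6, -0.6, -1.2]
opening: 0.0176
grip_force: 30.7
```

Request:
jog_arm(
  targets=[0, 0, 0, 0, 0, 0.001, 0, 0, 0, 0, 0, 0, 0.001, 0],
)

```text
clock: 14.78
eef_pos: [0.4247, 0.255, 0.1505]
orientation: [0.0, 0.688, 0.725, 0.0]
force: [-2.8, -0.6, 7.2]
opening: 0.017
grip_force: 31.5
```

Request:
jog_arm(
  targets=[0, 0, 0, 0, 0, 0, 28, 0, 0, 0, 0, 0, 0, 28, 0, 0, 0, 0, 0, 0, 28, 0, 0, 0, 0, 0, -0.015, 28, 0, 0, 0, 0, 0, -0.04, 28, 0, 0, 0, 0, 0, -0.08, 28, 0, 0, 0, 0, 0, -0.08, 28],
)

```text
clock: 15.65
eef_pos: [0.4263, 0.2559, 0.2334]
orientation: [0.001, 0.688, 0.725, 0.003]
force: [-0.2, -0.5, -0.3]
opening: 0.0243
grip_force: 0.0
```

```bash
python3 -c "
from h import *
plan([(.602,.004,.20,90,50,8)])"
```

```text
t 15.7 pos [0.4263 0.2559 0.2334] yaw 3.0 F [-0.2 -0.5 -0.3] open 0.0243 grip 0.0
8 x 0.007,0.002,-1.519,-0.2608,0.1622,0.0335,50
```

Request:
jog_arm(
  targets=[0, 0, -0.18, -0.031, 0.02, 0, 28, 0, 0, -0.36, -0.062, 0.04, 0, 40, 0, 0, -0.54, -0.093, 0.06, 0, 50, 0, 0, -0.72, -0.124, 0.08, 0, 50, 0, 0, -0.9, -0.156, 0.1, 0, 50, 0, 0, -1.08, -0.19, 0.12, 0, 50, 0, 0, -1.26, -0.22, 0.14, 0, 50, 0, 0, -1.44, -0.25, 0.155, 0.01, 50],
)

```text
clock: 16.65
eef_pos: [0.5933, 0.0122, 0.2199]
orientation: [0.0, 0.037, 0.999, 0.0]
force: [0.3, 0.2, -1.2]
opening: 0.0424
grip_force: 0.0
```

```bash
python3 -c "
from h import *
s=snap('top','b3.png')
cv2.imwrite('pics/b3c.png',cv2.resize(cv2.imread('pics/b3.png')[150:265,200:360],None,fx=4,fy=4,interpolation=3))
plan([(.602,.004,.19,90,50,8)])"
```

```text
t 16.7 pos [0.594  0.0092 0.2182] yaw 86.4 F [ 1.  -2.  -0.9] open 0.0429 grip 0.0
8 x -0.002,0,-0.062,-0.0083,-0.0047,0.0282,50
```

View pics/b3c.png

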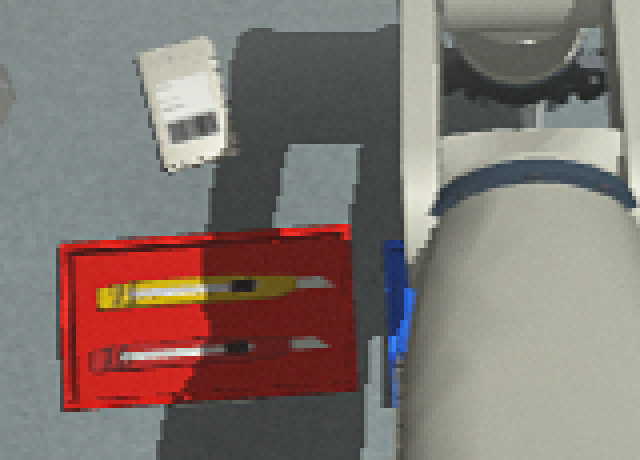

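Both cutters lie side by side inside the red tray, yellow at row 290 and red at row 352. Now the black marker.

Request:
jog_arm(
  targets=[0, 0, -0.062, -0.008, -0.004, 0.01, 50, 0, 0, -0.062, -0.008, -0.004, 0.025, 50, 0, 0, -0.062, -0.008, -0.004, 0.028, 50, 0, 0, -0.062, -0.008, -0.004, 0.028, 50, 0, 0, -0.062, -0.008, -0.004, 0.028, 50, 0, 0, -0.062, -0.008, -0.004, 0.028, 50],
)

```text
clock: 17.45
eef_pos: [0.6001, 0.0089, 0.1922]
orientation: [0.0, 0.008, 1.0, 0.0]
force: [-0.2, 0.6, -0.5]
opening: 0.0427
grip_force: 0.0
```

```bash
python3 -c "
from h import *
plan([(.602,.004,.1475,90,50,8)])"
```

```text
t 17.4 pos [0.6001 0.0089 0.1922] yaw 89.0 F [-0.2  0.6 -0.5] open 0.0427 grip 0.0
8 x 0,0.001,-0.017,-0.0019,-0.0048,0.0447,50
```

Request:
jog_arm(
  targets=[0, 0, -0.017, -0.002, -0.005, 0.015, 50, 0, 0, -0.017, -0.002, -0.005, 0.03, 50, 0, 0, -0.017, -0.002, -0.005, 0.044, 50, 0, 0, -0.017, -0.002, -0.005, 0.044, 50, 0, 0, -0.017, -0.002, -0.005, 0.044, 0, 0, 0, -0.017, -0.002, -0.005, 0.044, 0, 0, 0, -0.017, -0.002, -0.005, 0.044, 0, 0, 0, -0.017, -0.002, -0.005, 0.044, 0],
  newtons=25,
)

```text
clock: 18.45
eef_pos: [0.6021, 0.0037, 0.1481]
orientation: [0.0, -0.0, 1.0, 0.0]
force: [0.1, 1.2, 1.2]
opening: 0.0156
grip_force: 25.3
```

```bash
python3 -c "
from h import *
plan([(.602,.004,.21,90,0,3),(.467,.006,.21,2.7,0,10)])"
```

```text
t 18.4 pos [0.6021 0.0037 0.1481] yaw 90.0 F [0.1 1.2 1.2] open 0.0156 grip 25.3
3 x 0,0.001,0,0,0.0003,-0.0619,0
10 x 0.001,0.001,1.524,0.135,0.0024,-0.062,0
```

Request:
jog_arm(
  targets=[0, 0, 0, 0, 0, -0.03, 0, 0, 0, 0, 0, 0, -0.062, 0, 0, 0, 0.17, 0.015, 0, -0.062, 0, 0, 0, 0.34, 0.03, 0.001, -0.062, 0, 0, 0, 0.51, 0.045, 0.001, -0.062, 0, 0, 0, 0.68, 0.06, 0.001, -0.062, 0, 0, 0, 0.85, 0.075, 0.001, -0.062, 0, 0, 0, 1.02, 0.09, 0.002, -0.062, 0],
)

```text
clock: 19.45
eef_pos: [0.5113, 0.0056, 0.2098]
orientation: [0.0, 0.491, 0.871, 0.0]
force: [-0.2, -0.1, 0.2]
opening: 0.0155
grip_force: 25.2
```

```bash
python3 -c "
from h import *
plan([(.467,.006,.21,2.7,0,10)])"
```

```text
t 19.4 pos [0.5113 0.0056 0.2098] yaw 31.2 F [-0.2 -0.1  0.2] open 0.0155 grip 25.2
10 x 0,0,0.498,0.0233,-0.0377,-0.0002,0
```

Request:
jog_arm(
  targets=[0, 0, 0.17, 0.008, -0.012, 0, 0, 0, 0, 0.34, 0.016, -0.024, 0, 0, 0, 0, 0.498, 0.023, -0.038, 0, 0, 0, 0, 0.498, 0.023, -0.038, 0.01, 0, 0, 0, 0.498, 0.023, -0.038, 0.03, 0, 0, 0, 0.498, 0.023, -0.038, 0.04, 0, 0, 0, 0.498, 0.023, -0.038, 0.045, 0, 0, 0, 0.498, 0.023, -0.038, 0.045, 0],
)

```text
clock: 20.45
eef_pos: [0.4676, 0.0053, 0.1644]
orientation: [-0.0, 0.688, 0.726, -0.0]
force: [-0.4, -0.4, -0.7]
opening: 0.0154
grip_force: 25.2
```

```bash
python3 -c "
from h import *
plan([(.467,.006,.1525,2.7,0,10)])"
```

```text
t 20.4 pos [0.4676 0.0053 0.1644] yaw 3.1 F [-0.4 -0.4 -0.7] open 0.0154 grip 25.2
10 x 0,0,0.007,0.0007,-0.0005,0.0119,0
```

Request:
jog_arm(
  targets=[0, 0, 0.007, 0, 0, 0.006, 0, 0, 0, 0.007, 0, 0, 0.009, 0, 0, 0, 0.007, 0, 0, 0.011, 0, 0, 0, 0.007, 0, 0, 0.012, 0, 0, 0, 0.007, 0, 0, 0.013, 0, 0, 0, 0.007, 0, 0, 0.013, 0],
)

```text
clock: 21.2
eef_pos: [0.4675, 0.0053, 0.152]
orientation: [0.0, 0.691, 0.723, 0.0]
force: [-2.6, 0.4, 4.6]
opening: 0.0159
grip_force: 25.7
```

Contact. Now I'll release and rise.

Request:
jog_arm(
  targets=[0, 0, 0, 0, 0, 0, 27, 0, 0, 0, 0, 0, 0, 27, 0, 0, 0, 0, 0, 0, 27, 0, 0, 0, 0, 0, -0.015, 27, 0, 0, 0, 0, 0, -0.04, 27, 0, 0, 0, 0, 0, -0.07, 27, 0, 0, 0, 0, 0, -0.07, 27],
)

```text
clock: 22.08
eef_pos: [0.4691, 0.0053, 0.2246]
orientation: [0.002, 0.691, 0.723, 0.002]
force: [0.7, 0.2, -0.5]
opening: 0.0227
grip_force: 0.0
```

```bash
python3 -c "
from h import *
plan([(.604,-.133,.19,82.1,50,8)])"
```

```text
t 22.1 pos [0.4691 0.0053 0.2246] yaw 2.6 F [ 0.7  0.2 -0.5] open 0.0227 grip 0.0
8 x 0.004,0.004,-1.387,-0.1444,0.1282,0.0352,50
```

Request:
jog_arm(
  targets=[0, 0, -0.18, -0.018, 0.016, 0, 40, 0, 0, -0.36, -0.036, 0.032, 0, 50, 0, 0, -0.54, -0.054, 0.048, 0, 50, 0, 0, -0.72, -0.072, 0.064, 0, 50, 0, 0, -0.9, -0.092, 0.08, 0, 50, 0, 0, -1.08, -0.11, 0.098, 0, 50, 0, 0, -1.26, -0.13, 0.115, 0.01, 50, 0, 0, -1.387, -0.144, 0.128, 0.025, 50],
)

```text
clock: 23.08
eef_pos: [0.6025, -0.1335, 0.1962]
orientation: [0.0, 0.067, 0.998, -0.0]
force: [0.6, -0.1, 0.7]
opening: 0.0432
grip_force: 0.0
```

Request:
jog_arm(
  targets=[0, 0, 0, 0, 0, 0, 50, 0, 0, 0, 0, 0, 0, 50, 0, 0, 0, 0, 0, 0, 50],
)

```text
clock: 23.45
eef_pos: [0.6017, -0.1321, 0.1973]
orientation: [0.0, 0.069, 0.998, 0.0]
force: [-0.6, -0.9, -0.3]
opening: 0.0426
grip_force: 0.0
```

```bash
python3 -c "
from h import *
s=snap('top','b4.png')
cv2.imwrite('pics/b4c.png',cv2.resize(cv2.imread('pics/b4.png')[150:265,280:440],None,fx=4,fy=4,interpolation=3))
plan([(.604,-.133,.148,82.1,50,8)])"
```

```text
t 23.5 pos [ 0.6017 -0.1322  0.1973] yaw 82.1 F [0.  0.3 0.1] open 0.0425 grip 0.0
8 x 0,0.001,-0.001,-0.0023,-0.0005,0.0493,50
```

View pics/b4c.png

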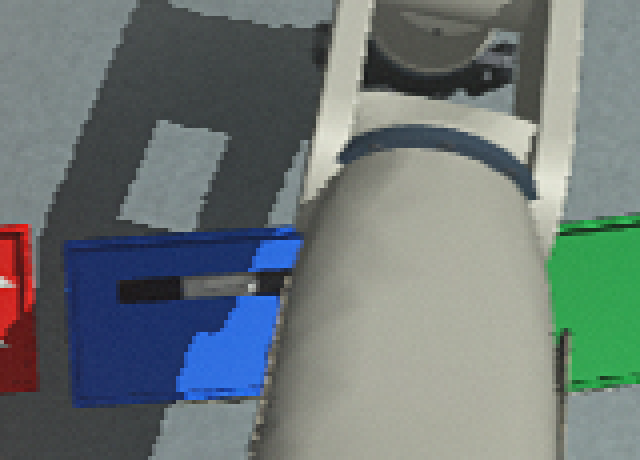

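The black marker lies along the tray at row 290, in the far half of the blue tray. Now to grip the blue marker.

Request:
jog_arm(
  targets=[0, 0, 0, -0.002, 0, 0.015, 50, 0, 0, 0, -0.002, 0, 0.03, 50, 0, 0, 0, -0.002, 0, 0.049, 50, 0, 0, 0, -0.002, 0, 0.049, 50, 0, 0, 0, -0.002, 0, 0.049, 0, 0, 0, 0, -0.002, 0, 0.049, 0, 0, 0, 0, -0.002, 0, 0.049, 0, 0, 0, 0, -0.002, 0, 0.049, 0],
)

```text
clock: 24.5
eef_pos: [0.6041, -0.133, 0.1481]
orientation: [0.0, 0.069, 0.998, -0.0]
force: [-0.4, 0.3, 1.5]
opening: 0.0155
grip_force: 25.4
```

```bash
python3 -c "
from h import *
plan([(.604,-.133,.21,82.1,0,3),(.423,.004,.21,2.7,0,10)])"
```

```text
t 24.5 pos [ 0.6041 -0.133   0.1481] yaw 82.1 F [-0.4  0.3  1.5] open 0.0155 grip 25.4
3 x 0,0.001,0,0.0001,0,-0.0619,0
10 x 0,0.001,1.386,0.1982,0.1108,-0.0621,0
```

Request:
jog_arm(
  targets=[0, 0, 0, 0, 0, -0.03, 0, 0, 0, 0, 0, 0, -0.062, 0, 0, 0, 0.17, 0.024, 0.014, -0.062, 0, 0, 0, 0.34, 0.049, 0.027, -0.062, 0, 0, 0, 0.51, 0.073, 0.041, -0.062, 0, 0, 0, 0.68, 0.097, 0.054, -0.062, 0, 0, 0, 0.85, 0.12, 0.068, -0.062, 0, 0, 0, 1.02, 0.146, 0.082, -0.062, 0],
)

```text
clock: 25.5
eef_pos: [0.47, -0.0312, 0.2099]
orientation: [0.0, 0.549, 0.836, 0.0]
force: [0.6, -0.1, 0.2]
opening: 0.0155
grip_force: 25.3
```

```bash
python3 -c "
from h import *
plan([(.423,.004,.21,2.7,0,10)])"
```

```text
t 25.5 pos [ 0.47   -0.0312  0.2099] yaw 23.3 F [ 0.6 -0.1  0.2] open 0.0155 grip 25.3
10 x 0.001,0,0.36,0.0509,-0.0293,-0.0001,0
```

Request:
jog_arm(
  targets=[0, 0, 0.17, 0.024, -0.014, 0, 0, 0, 0, 0.34, 0.048, -0.028, 0, 0, 0, 0, 0.36, 0.051, -0.029, 0, 0, 0, 0, 0.36, 0.051, -0.029, 0, 0, 0, 0, 0.36, 0.051, -0.029, 0.015, 0, 0, 0, 0.36, 0.051, -0.029, 0.035, 0, 0, 0, 0.36, 0.051, -0.029, 0.045, 0, 0, 0, 0.36, 0.051, -0.029, 0.045, 0],
)

```text
clock: 26.5
eef_pos: [0.4231, 0.0032, 0.1636]
orientation: [-0.001, 0.688, 0.726, -0.001]
force: [0.9, -0.4, -1.2]
opening: 0.0159
grip_force: 25.3
```

```bash
python3 -c "
from h import *
plan([(.423,.004,.1525,2.7,0,10)])"
```

```text
t 26.5 pos [0.4231 0.0032 0.1636] yaw 3.0 F [ 0.9 -0.4 -1.2] open 0.0159 grip 25.3
10 x -0.002,0,0.006,0.0008,0,0.0111,0
```

Request:
jog_arm(
  targets=[0, 0, 0.006, 0, 0, 0.005, 0, 0, 0, 0.006, 0, 0, 0.008, 0, 0, 0, 0.006, 0, 0, 0.01, 0, 0, 0, 0.006, 0, 0, 0.011, 0, 0, 0, 0.006, 0, 0, 0.012, 0, 0, 0, 0.006, 0, 0, 0.012, 0],
)

```text
clock: 27.25
eef_pos: [0.4235, 0.0034, 0.1527]
orientation: [0.0, 0.69, 0.724, 0.0]
force: [-0.5, -0.3, -0.1]
opening: 0.0159
grip_force: 25.3
```

Request:
jog_arm(
  targets=[0, 0, 0, 0, 0, 0.001, 0, 0, 0, 0, 0, 0, 0.001, 0],
)

```text
clock: 27.5
eef_pos: [0.4237, 0.0034, 0.152]
orientation: [0.0, 0.69, 0.724, 0.0]
force: [-1.5, 0.3, 4.8]
opening: 0.0156
grip_force: 25.8
```

Request:
jog_arm(
  targets=[0, 0, 0, 0, 0, 0, 27, 0, 0, 0, 0, 0, 0, 27, 0, 0, 0, 0, 0, 0, 27, 0, 0, 0, 0, 0, -0.015, 27, 0, 0, 0, 0, 0, -0.04, 27, 0, 0, 0, 0, 0, -0.08, 27, 0, 0, 0, 0, 0, -0.08, 27],
)

```text
clock: 28.38
eef_pos: [0.4253, 0.0034, 0.2341]
orientation: [0.002, 0.69, 0.724, 0.002]
force: [-0.4, -0.1, -0.7]
opening: 0.0233
grip_force: 0.0
```

```bash
python3 -c "
from h import *
plan([(.606,.253,.20,103,100,8)])"
```

```text
t 28.4 pos [0.4253 0.0034 0.2341] yaw 2.7 F [-0.4 -0.1 -0.7] open 0.0233 grip 0.0
8 x 0.004,0.005,-1.751,0.2408,0.192,0.0351,100
```

Request:
jog_arm(
  targets=[0, 0, -0.18, 0.025, 0.02, 0, 60, 0, 0, -0.36, 0.05, 0.04, 0, 100, 0, 0, -0.54, 0.075, 0.06, 0, 100, 0, 0, -0.72, 0.1, 0.08, 0, 100, 0, 0, -0.9, 0.125, 0.1, 0, 100, 0, 0, -1.08, 0.15, 0.12, 0, 100, 0, 0, -1.26, 0.175, 0.14, 0, 100, 0, 0, -1.44, 0.2, 0.16, 0, 100],
)

```text
clock: 29.38
eef_pos: [0.574, 0.2115, 0.2302]
orientation: [-0.001, 0.039, 0.999, -0.0]
force: [-0.5, -0.3, -0.4]
opening: 0.0852
grip_force: 0.0
```

```bash
python3 -c "
from h import *
plan([(.606,.253,.19,103,100,8)])"
```

```text
t 29.4 pos [0.574  0.2115 0.2302] yaw 85.5 F [-0.5 -0.3 -0.4] open 0.0852 grip 0.0
8 x -0.001,-0.002,-0.305,-0.0287,0.0439,0.0401,100
```

Request:
jog_arm(
  targets=[0, 0, -0.17, -0.015, 0.022, 0, 100, 0, 0, -0.305, -0.029, 0.044, 0, 100, 0, 0, -0.305, -0.029, 0.044, 0.02, 100, 0, 0, -0.305, -0.029, 0.044, 0.035, 100, 0, 0, -0.305, -0.029, 0.044, 0.04, 100, 0, 0, -0.305, -0.029, 0.044, 0.04, 100, 0, 0, -0.305, -0.029, 0.044, 0.04, 100],
)

```text
clock: 30.25
eef_pos: [0.6068, 0.252, 0.1923]
orientation: [0.0, -0.11, 0.994, 0.0]
force: [-0.2, 0.7, -0.1]
opening: 0.0855
grip_force: 0.0
```

```bash
python3 -c "
from h import *
s=snap('side','b5.png')
cv2.imwrite('pics/b5c.png',cv2.resize(cv2.imread('pics/b5.png')[140:260,230:390],None,fx=4,fy=4,interpolation=3))
plan([(.606,.253,.143,103,100,8)])"
```

```text
t 30.3 pos [0.6069 0.2521 0.1924] yaw 102.6 F [-0.4  0.6 -0.7] open 0.085 grip 0.0
8 x 0,0.001,-0.006,0.0007,0.0011,0.0494,100
```

View pics/b5c.png

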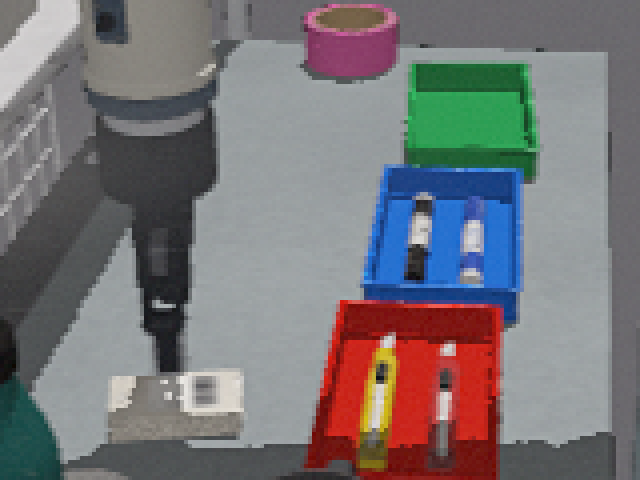

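Both pens lie flat side by side in the blue tray and both cutters in the red. The gripper, with tips at (172,370), straddles the tags. I'll descend.

Request:
jog_arm(
  targets=[0, 0, -0.006, 0, 0.001, 0.015, 100, 0, 0, -0.006, 0, 0.001, 0.03, 100, 0, 0, -0.006, 0, 0.001, 0.048, 100, 0, 0, -0.006, 0, 0.001, 0.048, 100, 0, 0, -0.006, 0, 0.001, 0.048, 40, 0, 0, -0.006, 0, 0.001, 0.048, 40, 0, 0, -0.006, 0, 0.001, 0.048, 40, 0, 0, -0.006, 0, 0.001, 0.048, 40],
  newtons=30,
)

```text
clock: 31.3
eef_pos: [0.6068, 0.2533, 0.1445]
orientation: [0.001, -0.113, 0.994, 0.0]
force: [-0.0, -0.2, 4.5]
opening: 0.0515
grip_force: 31.9
```

```bash
python3 -c "
from h import *
plan([(.606,.253,.22,103,40,3),(.4444,-.2456,.22,5.3,40,10)])"
```

```text
t 31.3 pos [0.6068 0.2533 0.1445] yaw 103.0 F [-0.  -0.2  4.5] open 0.0515 grip 31.9
3 x 0,0.001,0,0.0008,-0.0001,-0.0755,40
10 x 0.001,0.001,1.705,0.2705,-0.4495,-0.0761,40
```

Request:
jog_arm(
  targets=[0, 0, 0, 0, 0, -0.035, 40, 0, 0, 0, 0, 0, -0.075, 40, 0, 0, 0.16, 0.025, -0.042, -0.076, 40, 0, 0, 0.32, 0.05, -0.084, -0.076, 40, 0, 0, 0.48, 0.076, -0.126, -0.076, 40, 0, 0, 0.64, 0.101, -0.168, -0.076, 40, 0, 0, 0.8, 0.126, -0.21, -0.076, 40, 0, 0, 0.96, 0.151, -0.252, -0.076, 40],
)

```text
clock: 32.3
eef_pos: [0.5151, -0.0278, 0.2197]
orientation: [0.0, 0.361, 0.933, -0.0]
force: [0.5, -0.1, -0.1]
opening: 0.0511
grip_force: 31.7
```

```bash
python3 -c "
from h import *
plan([(.4444,-.2456,.22,5.3,40,10)])"
```

```text
t 32.3 pos [ 0.5151 -0.0278  0.2197] yaw 47.7 F [ 0.5 -0.1 -0.1] open 0.0511 grip 31.7
10 x 0,0,0.74,-0.0942,-0.2087,-0.0003,40
```

Request:
jog_arm(
  targets=[0, 0, 0.15, -0.019, -0.042, 0, 40, 0, 0, 0.3, -0.038, -0.084, 0, 40, 0, 0, 0.45, -0.057, -0.126, 0, 40, 0, 0, 0.6, -0.076, -0.168, 0, 40, 0, 0, 0.74, -0.094, -0.2, 0, 40, 0, 0, 0.74, -0.094, -0.208, 0, 40, 0, 0, 0.74, -0.094, -0.208, 0, 40, 0, 0, 0.74, -0.094, -0.208, 0, 40],
)

```text
clock: 33.3
eef_pos: [0.4469, -0.2429, 0.2196]
orientation: [-0.0, 0.671, 0.742, 0.0]
force: [0.1, -0.5, -0.6]
opening: 0.0515
grip_force: 31.7
```

```bash
python3 -c "
from h import *
plan([(.4444,-.2456,.1485,5.3,40,10)])"
```

```text
t 33.3 pos [ 0.4469 -0.2429  0.2196] yaw 5.7 F [ 0.1 -0.5 -0.6] open 0.0515 grip 31.7
10 x 0,0,0.007,-0.0024,-0.0027,0.0711,40
```

Request:
jog_arm(
  targets=[0, 0, 0.007, -0.002, -0.003, 0.02, 40, 0, 0, 0.007, -0.002, -0.003, 0.04, 40, 0, 0, 0.007, -0.002, -0.003, 0.06, 40, 0, 0, 0.007, -0.002, -0.003, 0.066, 40, 0, 0, 0.007, -0.002, -0.003, 0.069, 40, 0, 0, 0.007, -0.002, -0.003, 0.07, 40, 0, 0, 0.007, -0.002, -0.003, 0.071, 40, 0, 0, 0.007, -0.002, -0.003, 0.071, 40],
)

```text
clock: 34.3
eef_pos: [0.444, -0.2463, 0.149]
orientation: [0.0, 0.674, 0.739, 0.0]
force: [-0.6, 0.0, -0.3]
opening: 0.0512
grip_force: 31.7
```

Request:
jog_arm(
  targets=[0, 0, 0, 0, 0, 0.001, 40, 0, 0, 0, 0, 0, 0.001, 40],
)

```text
clock: 34.55
eef_pos: [0.4441, -0.2464, 0.1484]
orientation: [0.0, 0.674, 0.739, 0.0]
force: [-3.2, 1.2, 7.8]
opening: 0.0513
grip_force: 32.5
```

Contact. I'll release, rise, then move aside.

Request:
jog_arm(
  targets=[0, 0, 0, 0, 0, 0, 74, 0, 0, 0, 0, 0, 0, 74, 0, 0, 0, 0, 0, 0, 74, 0, 0, 0, 0, 0, -0.015, 74, 0, 0, 0, 0, 0, -0.04, 74, 0, 0, 0, 0, 0, -0.1, 74, 0, 0, 0, 0, 0, -0.13, 74, 0, 0, 0, 0, 0, -0.13, 74],
)

```text
clock: 35.55
eef_pos: [0.4452, -0.247, 0.2813]
orientation: [0.003, 0.674, 0.739, 0.001]
force: [-0.9, 0.5, -1.6]
opening: 0.0631
grip_force: 0.0
```

Request:
jog_arm(
  targets=[0, 0, 0, 0.06, 0.05, 0, 74, 0, 0, 0, 0.12, 0.08, 0, 74, 0, 0, 0, 0.18, 0.1, 0, 74, 0, 0, 0, 0.2, 0.1, 0, 74, 0, 0, 0, 0.2, 0.1, 0, 74, 0, 0, 0, 0.2, 0.1, 0, 74],
)

```text
clock: 36.3
eef_pos: [0.5249, -0.0383, 0.2772]
orientation: [-0.0, 0.674, 0.739, -0.0]
force: [-0.3, 0.5, 0.0]
opening: 0.0631
grip_force: 0.0
```

```bash
python3 -c "
from h import *
s=snap('top','c1.png');snap('side','c1s.png')
a=cv2.resize(cv2.imread('pics/c1.png')[150:265,130:510],None,fx=2,fy=2,interpolation=3); b=cv2.resize(cv2.imread('pics/c1s.png')[135:285,200:440],None,fx=2.3,fy=2.3,interpolation=3)
o=np.zeros((len(a)+len(b),760,3),np.uint8); o[:len(a)]=a; o[len(a):,:b.shape[1]]=b
cv2.imwrite('pics/c1c.png',o); plan([])"
```

```text
t 36.4 pos [ 0.525  -0.039   0.2775] yaw 5.2 F [-0.1 -0.4 -0.3] open 0.0633 grip 0.0
```

View pics/c1c.png

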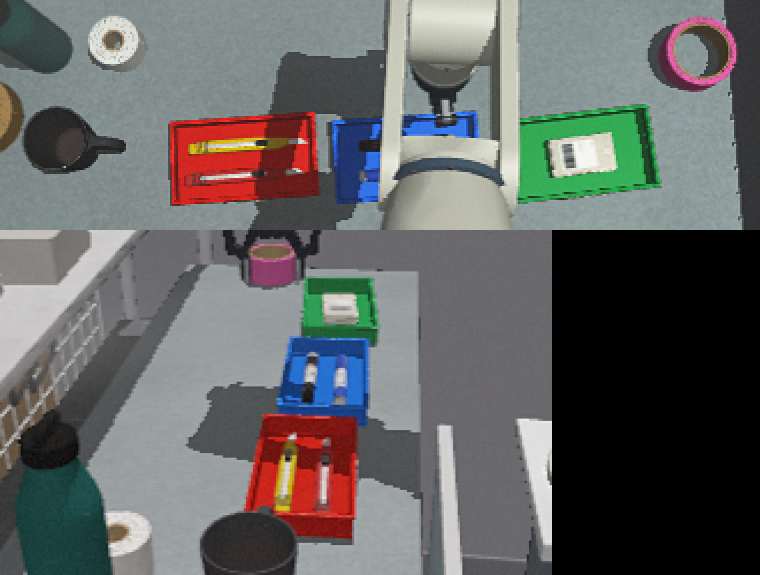

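The tags are flat in the green tray at (582,155) in the top view. The pens are in blue, the cutters in red, and the mug and tape are where they were. I'm handing in.

```bash
python3 -c "
from h import *
print(workorder.finish_job())"
```

```text
the job is handed in; nothing more can be done
None
```

Job handed in at 36 s on the robot clock: both cutters went into the red tray first, then both pens into blue and the tags into green, all lying flat in the last pictures, with the mug and tape roll untouched.

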